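Tighten the castle nut to its next slot and pin it

ROBOT

A 6-joint arm with a two-finger parallel gripper is mounted at the origin on a cart in front of the work surface, level with it; the furniture and walls round the work are solid. World frame = base frame: x ahead of the robot, y to its left, z up, the work surface at z = 0. Lengths are in m, angles in degrees, forces in N, time in s.
With the tool pointing down it reaches from about 0.25 to 0.725 m from the base axis. Payload 9.7 kg.
Tool frame: the origin (TCP) lies at the very end of the fingers, on their centre line; the grasp point (between the pads) lies 19 mm behind it (bot.hold_point_z is the distance from the TCP to the grasp point, in m); z points along the fingers, y is the line along which they close (so a half turn about z gives the same grasp; the last joint's range is limited). The gripper opens to 85 mm and grips with 20 to 120 N. Pads are 22 mm wide; open, the fingers measure 114 mm over their backs; the gripper's body (76 mm by 85 mm) begins 54 mm behind the grasp point. The pads swing forward as they close: fully open they stand 13 mm farther back than shut.
Start: joints at [-72.938, 4.979, 10.078, 95.1, 0, 90], TCP at [0.161, -0.526, 0.231] pointing down, gripper open.
Joint ranges: [-179.16, 179.16], [-48.56, 103.87], [-65.8, 70.77], [-126.05, 130.52], [-82.76, 87.17], [-180, 180]. Speed limits (degrees/s): [127.2, 127.2, 147.25, 180, 180, 180].

INTERFACE

Orientations are given as [roll, pitch, yaw] about the fixed x, y, z axes, in that order (R = Rz(yaw) Ry(pitch) Rx(roll)).
In Python, from workcell import bot gives the robot as it stands.
- The arm moves only by the tool play_rows, never from a script. Its argument "targets" is a list of rows, each an object with "grip": the closure in counts, from 0 (fully open) to 255 (shut); "linear": the shift along the world's x, y, z in cm, a list of three; "delta_rot": the turn, a rotation vector about the world's x, y, z in rad, a list of three. A call has 1 to 10 rows; each row is the pose to reach, as a shift and turn from the pose commanded when the call began; what a row does not reach only later rows make up. A row lasts 1/10 s, in which the tool goes at most 50 mm and 8.59 degrees, less where a joint would pass 70% of its speed; a pose out of reach is approached as far as the arm can. A call with a gripper value outside its range is refused whole. The fingers move at their own pace and stop on an object; "force" is the grip in N (left out, the last holds). Time passes only in rows, so rows that repeat a pose let the fingers close. It gives the time, the measured TCP pose, the force, the opening and the grip force at its end, in the units of the state.
- bot.get_obs(): the state, without advancing time (a new reading comes with each control period).
- bot.camera(name): name is "scene" or "side" or "wrist"; returns a dict with "color" (384x512x3 uint8, red, green, blue), "range_z" (384x512 float32, m along the optical axis (not along the pixel's ray), 0 where there is no reading), "fov_y" (degrees; the focal length in pixels is half the picture's height over the tangent of half this angle, whatever the lens; pixels are square), "cx", "cy" (the principal point, pixels), "world_to_cam" (4x4, takes a point from world to camera coordinates). Camera axes: x right, y up, looking along -z (the intrinsics and any distortion apply to the point x, -y, -z); pixel columns grow to the right and rows downward; lengths in m; the calibration is good to about 2 mm. The wrist camera is an equidistant fisheye: a pixel r from the principal point sees the ray r / f radians off the axis. A picture is of the moment at which its call begins.
- bot.job_done(): hands the job in; it is judged then, once.
Trained networks look in a picture, given as the dict that the camera call returned (one of the last four; its "shot" number tells which), for a name from the list of things; names that differ only in an ending like _2 or _b are one class to them, and where a whole thing is asked for, a point or a joint stands for the part that bears it (a point fixed in the world has none). Each returns a list of dicts, best first, with "conf" (0 to 1); they miss things now and then, are a little off and sometimes report something else, mostly with a low value. They report only what shows in the picture. A call takes as long as a camera call. They do not tell look-alikes from the thing itself.
- bot.search_frame(picture, target): "box" ([left, top, right, bottom] in pixels, round what is visible of it).
- bot.trace(picture, target): "pixels" (384x512 bool, what is visible of it) and "box" ([left, top, right, bottom] in pixels, round what is visible of it).
- bot.pinpoint(picture, target): "pixel" ([column, row] in pixels: a listed point, or the origin of a listed thing).
The state is a dict: "time": time; "q": joint angles; "qd": joint speeds; "joint_efforts": joint torques, N m; "ee_pos": TCP position; "tcp_rot": TCP orientation; "wrist_force": force on the tool from outside, world axes, zero at the start; "torque": the same for the moment, N m; "opening": finger opening in m; "grasp_force": force on a finger pad.
Only numpy, scipy, OpenCV 4.12 (cv2) and the standard library are available. Lean on these libraries where they do the work, as an engineer would, in place of code of your own. Each camera call takes 0.05 s, during which the arm holds its last target. There are 200 camera calls.

TASK

Tighten the castle nut on the spindle clockwise (seen from above): it runs easily at first, and once you feel it bite down and turn stiffly, carry on only to the first of its slots that lines up with the cross hole of the spindle, not past it. Then gently push the locking pin through slot and cross hole until its shoulder is home against the nut, from the side of the stand that faces the robot, and let go of it. Do not disturb the little pot and the lacquer bottle.

Things in the scene. Friction and masses are not known exactly. Their poses are not given: they have to be found in the camera images.
- cross_hole (a point): Middle of the level cross hole, 8 mm wide and high, right through the upright steel spindle (24 mm diameter), on its axis, 72 mm above the table; x runs along the hole, away from the robot. The spindle ends 13.5 mm higher. The grey stand (foot 120 x 110 x 10 mm, round housing to 40 mm high) is fixed to the table.
- nut_centre (a point): Middle of the hexagon of the steel castle nut, on the spindle's axis, 54 mm above the table. The hexagon is 46 mm across flats and 20 mm high (44 to 64 mm above the table), with a round collar of 52 mm diameter below it. x points square through one flat, z up. It turns about the spindle at constant height; clockwise from above tightens it. It stays where it is left.
- nut_slot (a point): Point in one of the six open slots of the nut's crown, 20 mm from the spindle's axis along the nut's x, 72 mm above the table; turns with the nut. The crown is 44 mm in diameter, from 64 to 76 mm above the table. Slots are 9.6 mm wide, cut down to the hexagon, one over the middle of each flat. This need not be the slot to use.
- crown_top (a point): Middle of the top of the nut's crown, 76 mm above the table; turns with the nut. The nut runs with about 0.05 N m until it bites on the collar, then takes about 0.6 N m and drags the collar along. It bites 0.3 to 1.25 rad clockwise of where it starts, differently every time; this can only be felt. The first slot comes in line up to 60 degrees later.
- pin_head (a point): Middle of the dark flat head of the loose locking pin (about 60 g), which stands on the table on its head, shank level. The head is 30 mm long (x), 14 mm thick (y), 34 mm high (z). x points to the pin's tip. The shank's axis is 3 mm above this point; a shoulder of 16 mm diameter ends 19 mm in front of it, then the 6 mm round shank runs 44 mm to its tapered tip.
- pin_seat (a point): Point on the axis of the pin's shank, 22 mm in front of the shoulder (41 mm in front of the head's middle and 3 mm higher). It lies in the middle of the cross hole when the shoulder is home against the nut's crown. x points to the tip.
- polish_pot: Small round jar of polish with a red lid, 58 mm diameter, 50 mm high, standing loose on the table; origin at the centre of its underside.
- lacquer_bottle: Small glass lacquer bottle with a tall white cap, 31 mm diameter, 79 mm high, standing loose on the table; origin at the centre of its underside.
Not all that is in view belongs to the job. What is shaped like the part that bears pin_head but green or pink is not meant.

How it is judged (in metres and radians):
On the way, in this order (a step that is already met when the one before it is completed fails the run):
1. a slot is in line with the cross hole within 6 degrees, the nut is tight on the collar (collar_mark, a point inside it, is below nut_slot) and has dragged it at most 69 degrees ((angle between the x axis of nut_slot and the x axis of cross_hole, either way round below 0.105 rad or angle between the x axis of nut_slot and the x axis of cross_hole, either way round between 0.942 and 1.152 rad) and (horizontal distance between nut_slot and collar_mark below 0.0008 m or (horizontal distance between nut_slot and collar_mark below 0.0025 m and distance of collar_mark from where it was at the start of the episode above 0.0003 m)) and distance of collar_mark from where it was at the start of the episode below 0.0226 m), for 0.2 s.
2. the pin is through slot and hole, its shoulder within 4 mm of home (distance between pin_seat and cross_hole below 0.004 m and angle between the x axis of pin_seat and the x axis of cross_hole, either way round below 0.2 rad), for 0.2 s.
At the end, for the whole second after the job is handed in: The nut stands at the first slot in line with the cross hole after it bit (within 6 degrees); the pin rests through slot and hole, head on the robot's side, shoulder within 4 mm of home, shank within 11 degrees of the hole; pot and bottle are where they stood (20 mm) (all of step 1 and all of step 2 and x of pin_head in the frame of cross_hole below 0 m and linear speed of pin below 0.01 m/s); the robot touches nothing.
It fails at once if the nut drags the collar (a point in it, 20 mm off the axis, is collar_mark) more than 69 degrees: past the first slot (distance of collar_mark from where it was at the start of the episode above 0.0226 m).
It fails at once if the pin is forced against the spindle or the nut with more than 20 N (contact force between pin and stand above 20 N).
It fails at once if the pot or the bottle is pushed more than 20 mm or tipped (distance of any of polish_pot, lacquer_bottle from where it was at the start of the episode above 0.02 m or angle between any of polish_pot, lacquer_bottle's own z axis and vertical above 0.3 rad).
It also fails if it takes over 72 s, if anything falls off the work surface, if the arm or the gripper's body presses on something with over 40 N, if the wrist force passes 120 N, or if a joint passes its speed limit or range.

## Working session

There is one attempt and no reset: what is moved stays moved. The work goes in short steps, Python scripts to look and compute and a tool call to move; the robot and the scene stay as the last step left them, time stands still between calls to the robot, and variables do not carry over. Pictures are saved under pics/ and viewed, at most 10 in all, crops included, and the job is handed in when it is done.

Besides the shell and the picture viewer there is one more tool, called after "Call:" as name(argument=value, ...) on one line, values as JSON. play_rows: Moves the arm, as the interface text tells. Its arguments: {"type":"object","properties":{"targets":{"type":"array","items":{"type":"object","properties":{"grip":{"type":"number"},"linear":{"type":"array","items":{"type":"number"}},"delta_rot":{"type":"array","items":{"type":"number"}}}}},"force":{"type":"number"}},"required":["targets"]}

```bash
ls; mkdir -p pics; cat > h.py <<'E'
import numpy as np, cv2
from workcell import bot
def ray(p,px):
    f=192/np.tan(np.radians(p["fov_y"])/2)
    M=np.linalg.inv(np.array(p["world_to_cam"]))
    u=(px[0]-p["cx"])/f; v=(px[1]-p["cy"])/f
    if p.get("name")=="wrist":
        r=np.hypot(u,v); s=np.sin(r)/r if r>1e-9 else 1
        d=np.array([u*s,-v*s,-np.cos(r)])
    else: d=np.array([u,-v,-1.])
    return M[:3,3], M[:3,:3]@(d/np.linalg.norm(d))
def atz(p,px,z):
    o,d=ray(p,px); return o+d*(z-o[2])/d[2]
def tri(rs):
    A=sum(np.eye(3)-np.outer(d,d) for o,d in rs); b=sum((np.eye(3)-np.outer(d,d))@o for o,d in rs)
    x=np.linalg.solve(A,b); return x,[np.linalg.norm((np.eye(3)-np.outer(d,d))@(x-o))*1e3 for o,d in rs]
def cam(n):
    p=bot.camera(n); p["name"]=n; return p
def save(p,fn): cv2.imwrite(fn,p["color"][:,:,::-1])
E
python3 - <<'E'
from h import *
np.set_printoptions(precision=4,suppress=True)
ps={n:cam(n) for n in("scene","side","wrist")}
cv2.imwrite("pics/a.png",np.vstack([np.hstack([ps[n]["color"] for n in("scene","side")])])[:,:,::-1][:, :, :])
im=cv2.imread("pics/a.png"); cv2.imwrite("pics/a.png",cv2.resize(im,(800,300))); save(ps["wrist"],"pics/w.png"); save(ps["scene"],"pics/s.png");save(ps["side"],"pics/d.png")
H=dict(cross_hole=.072,nut_centre=.054,nut_slot=.072,crown_top=.076,pin_head=.017,pin_seat=.02,polish_pot=0,lacquer_bottle=0)
for t,z in H.items():
    for n,p in ps.items():
        for r in bot.pinpoint(p,t)[:3]: print(t,n,np.round(r["pixel"],1),round(r["conf"],2),atz(p,r["pixel"],z))
print(bot.get_obs())
E
```

```text
pics
cross_hole scene [257.6 201.1] 0.95 [0.5605 0.0193 0.072 ]
cross_hole side [256.5 180.7] 0.9 [0.5702 0.0273 0.072 ]
nut_centre scene [261.1 206.6] 0.66 [0.5699 0.0183 0.054 ]
nut_centre side [258.  187.3] 0.53 [0.5733 0.0224 0.054 ]
nut_slot scene [264.  202.5] 0.64 [0.5722 0.0071 0.072 ]
nut_slot scene [281.4 279.7] 0.52 [ 0.4894 -0.2411  0.072 ]
nut_slot scene [298.2 271.7] 0.39 [ 0.5274 -0.2356  0.072 ]
nut_slot side [260.  184.8] 0.66 [0.5774 0.0097 0.072 ]
nut_slot side [256.9 182.3] 0.34 [0.5706 0.0207 0.072 ]
crown_top scene [260.4 198.7] 0.48 [0.5688 0.0209 0.076 ]
crown_top side [255.9 180.4] 0.61 [0.5684 0.0237 0.076 ]
pin_head scene [281.1 280.3] 0.71 [ 0.5162 -0.1941  0.017 ]
pin_head scene [242.2 319.5] 0.59 [ 0.4082 -0.2512  0.017 ]
pin_head scene [253.5 186. ] 0.59 [0.6212 0.181  0.017 ]
pin_head side [194.7 283.5] 0.8 [ 0.4098 -0.245   0.017 ]
pin_head side [244.9 259.7] 0.52 [ 0.5228 -0.1881  0.017 ]
pin_head side [266.3 164.3] 0.51 [0.6109 0.1692 0.017 ]
pin_seat scene [260.1 301. ] 0.6 [ 0.4538 -0.2281  0.02  ]
pin_seat scene [240.5 191.3] 0.52 [0.5723 0.1628 
[... 340 characters left out ...]
 0.6603 -0.2156  0.    ]
lacquer_bottle scene [230.3 176.9] 0.45 [0.5891 0.2924 0.    ]
lacquer_bottle side [253.5 146.9] 0.7 [0.5841 0.2865 0.    ]
lacquer_bottle side [245.1 259.2] 0.3 [ 0.524  -0.1712  0.    ]
{'time': 1.35, 'q': array([-72.9365,   4.9774,  10.0785,  95.0989,  -0.0019,  90.    ]), 'qd': array([ 0.0812, -0.0631,  0.0038, -0.001 ,  0.056 ,  0.0389]), 'joint_efforts': array([  0.0022, -52.0107,  46.4855,   0.0018,   0.    ,   0.    ]), 'ee_pos': array([ 0.1614, -0.5258,  0.2313]), 'tcp_rot': array([179.9979,   0.0019,  17.0635]), 'wrist_force': array([ 0.2894, -0.0773,  0.1561]), 'torque': array([-0.019 , -0.0145, -0.0029]), 'grasp_force': 0.0, 'opening': 0.0856733633620918}
```

View images.

```bash
python3 - <<'E'
import cv2,numpy as np
s=cv2.imread("pics/s.png");d=cv2.imread("pics/d.png")
a=cv2.resize(s[140:350,180:400],None,fx=1.8,fy=1.8);b=cv2.resize(d[120:330,150:370],None,fx=1.8,fy=1.8)
cv2.imwrite("pics/v1.png",np.hstack([a,b])); print(a.shape)
E
```

```text
(378, 396, 3)
```

View pics/v1.png

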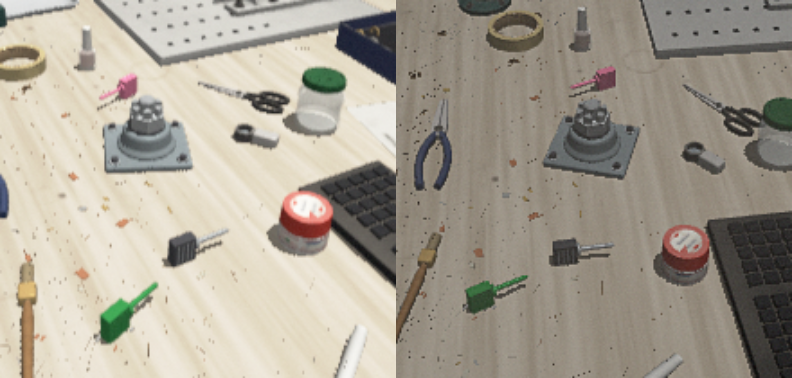

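Call:
play_rows(targets=[{"linear": [34, 34, 2], "delta_rot": [0, 0, -0.298], "grip": 0}, {"linear": [34, 34, 2], "delta_rot": [0, 0, -0.298], "grip": 0}, {"linear": [34, 34, 2], "delta_rot": [0, 0, -0.298], "grip": 0}, {"linear": [34, 34, 2], "delta_rot": [0, 0, -0.298], "grip": 0}, {"linear": [34, 34, 2], "delta_rot": [0, 0, -0.298], "grip": 0}, {"linear": [34, 34, 2], "delta_rot": [0, 0, -0.298], "grip": 0}, {"linear": [34, 34, 2], "delta_rot": [0, 0, -0.298], "grip": 0}, {"linear": [34, 34, 2], "delta_rot": [0, 0, -0.298], "grip": 0}, {"linear": [34, 34, 2], "delta_rot": [0, 0, -0.298], "grip": 0}, {"linear": [34, 34, 2], "delta_rot": [0, 0, -0.298], "grip": 0}])

```text
time: 2.35
ee_pos: [0.5029, -0.1835, 0.2514]
tcp_rot: [-180.0, -0.0, 0.1]
wrist_force: [0.6, -1.1, 0.8]
opening: 0.0853
grasp_force: 0.0
```

```bash
cat > look.py <<'E'
from h import *
import sys
np.set_printoptions(precision=4,suppress=True)
H=dict(cross_hole=.072,nut_centre=.054,nut_slot=.072,crown_top=.076,pin_head=.017,pin_seat=.02,polish_pot=0,lacquer_bottle=0)
def look(names,fn):
    o=bot.get_obs(); p=cam("wrist"); save(p,fn)
    print("t",o["time"],o["ee_pos"],o["tcp_rot"],"cam",np.linalg.inv(p["world_to_cam"])[:3,3])
    for t in names:
        for r in bot.pinpoint(p,t)[:3]: print(t,np.round(r["pixel"],1),round(r["conf"],2),atz(p,r["pixel"],H[t]))
    np.savez(fn+".npz",**{k:np.array(v) for k,v in p.items() if k!="name"})
look(sys.argv[2:],sys.argv[1])
E
python3 look.py pics/w1.png pin_head pin_seat cross_hole crown_top nut_centre nut_slot polish_pot
```

```text
t 2.35 [ 0.5029 -0.1835  0.2514] [-179.9968   -0.027     0.0625] cam [ 0.5683 -0.1831  0.3934]
pin_head [258.7 154.8] 0.93 [ 0.5166 -0.1899  0.017 ]
pin_head [301.1 233.8] 0.82 [ 0.4077 -0.2493  0.017 ]
pin_head [ 24.9 103.3] 0.75 [0.6106 0.1719 0.017 ]
pin_seat [255.  120.6] 0.86 [ 0.5602 -0.1851  0.02  ]
pin_seat [ 30.2 129.5] 0.73 [0.5681 0.1599 0.02  ]
pin_seat [290.9 210.6] 0.69 [ 0.4427 -0.2332  0.02  ]
cross_hole [ 81.9 121.5] 0.86 [0.57  0.023 0.072]
crown_top [ 77.3 122.2] 0.75 [0.5698 0.0273 0.076 ]
nut_centre [ 84.6 118.6] 0.57 [0.5735 0.03   0.054 ]
nut_slot [ 89.4 111.8] 0.92 [0.5807 0.0112 0.072 ]
polish_pot [280.4  44.8] 0.6 [ 0.6624 -0.2183  0.    ]
```

View pics/w1.png

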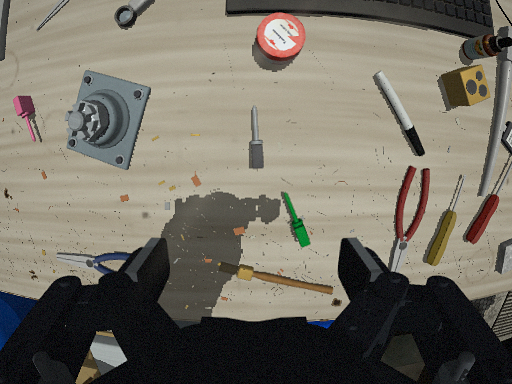

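Call:
play_rows(targets=[{"linear": [-1, 20.5, -2], "grip": 0}, {"linear": [-1, 20.5, -2], "grip": 0}, {"linear": [-1, 20.5, -2], "grip": 0}, {"linear": [-1, 20.5, -2], "grip": 0}, {"linear": [-1, 20.5, -2], "grip": 0}, {"linear": [-1, 20.5, -2], "grip": 0}])

```text
validation failed for argument at $.ta...
```

```bash
python3 look.py pics/w2.png cross_hole crown_top nut_centre nut_slot; python3 -c "
import cv2
im=cv2.imread('pics/w2.png');cv2.imwrite('pics/w2c.png',cv2.resize(im[50:210,160:360],None,fx=3.7,fy=3.7,interpolation=cv2.INTER_CUBIC))"
```

```text
t 2.75 [ 0.5007 -0.1867  0.2515] [179.9901  -0.0094  -0.1054] cam [ 0.566  -0.1865  0.3934]
cross_hole [ 78.5 121.9] 0.92 [0.5683 0.0246 0.072 ]
crown_top [ 75.5 118.6] 0.78 [0.5727 0.0263 0.076 ]
nut_slot [ 90.  114.2] 0.93 [0.576 0.007 0.072]
```

View pics/w2c.png

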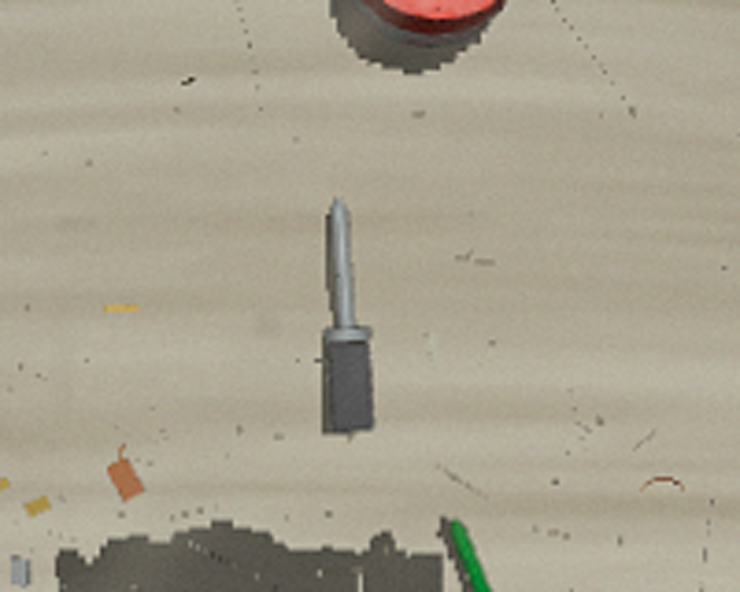

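The move was refused, probably because it left out `delta_rot`. The picture still shows the pin clearly: head at (254,155), tip at (251,104), yaw about +5°. I'll repeat the move with the field filled in.

Call:
play_rows(targets=[{"linear": [-1, 20.5, -2], "delta_rot": [0, 0, 0], "grip": 0}, {"linear": [-1, 20.5, -2], "delta_rot": [0, 0, 0], "grip": 0}, {"linear": [-1, 20.5, -2], "delta_rot": [0, 0, 0], "grip": 0}, {"linear": [-1, 20.5, -2], "delta_rot": [0, 0, 0], "grip": 0}, {"linear": [-1, 20.5, -2], "delta_rot": [0, 0, 0], "grip": 0}, {"linear": [-1, 20.5, -2], "delta_rot": [0, 0, 0], "grip": 0}])

```text
time: 3.6
ee_pos: [0.4914, 0.0094, 0.2313]
tcp_rot: [-179.6, -0.0, 0.9]
wrist_force: [0.5, -0.5, 0.2]
opening: 0.0852
grasp_force: 0.0
```

```bash
python3 look.py pics/w3.png cross_hole crown_top nut_centre nut_slot; python3 -c "
import cv2
im=cv2.imread('pics/w3.png');cv2.imwrite('pics/w3c.png',cv2.resize(im[60:180,190:330],None,fx=5,fy=5,interpolation=cv2.INTER_CUBIC))"
```

```text
t 3.6 [0.4914 0.0094 0.2313] [-179.5595   -0.003     0.8873] cam [0.5567 0.0096 0.3732]
cross_hole [238.2 101.3] 0.87 [0.5695 0.0273 0.072 ]
crown_top [238.5  99.4] 0.74 [0.5712 0.0268 0.076 ]
nut_centre [240.4 100.3] 0.65 [0.5714 0.026  0.054 ]
nut_centre [240.8  99.2] 0.22 [0.5725 0.0256 0.054 ]
nut_slot [258.6  93.8] 0.66 [0.5774 0.0071 0.072 ]
```

View pics/w3c.png

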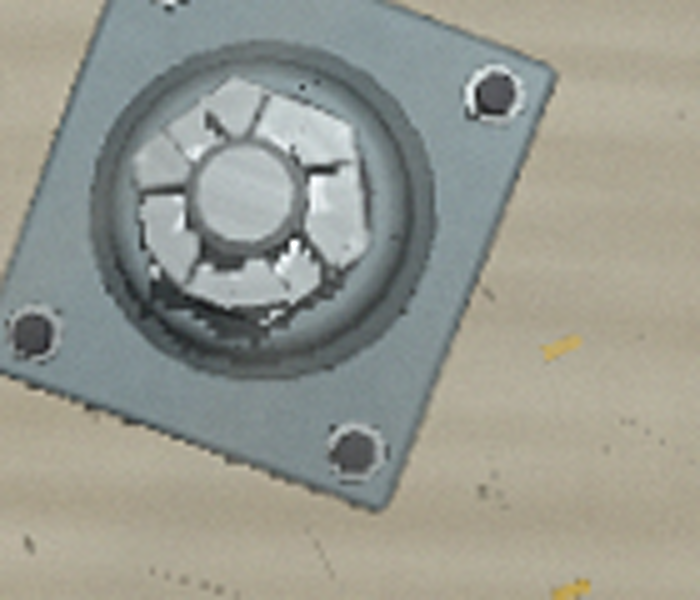

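```bash
cat > geo.py <<'E'
from h import *
import sys
np.set_printoptions(precision=4,suppress=True)
def cloud(p):
    f=192/np.tan(np.radians(p["fov_y"])/2); M=np.linalg.inv(p["world_to_cam"])
    v,u=np.mgrid[:384,:512]; a=(u+.0-p["cx"])/f; b=(v+.0-p["cy"])/f
    r=np.hypot(a,b); s=np.where(r>1e-9,np.tan(r)/np.maximum(r,1e-9),1)
    z=p["range_z"]; P=np.stack([a*s*z,-b*s*z,-z],-1)
    return P@M[:3,:3].T+M[:3,3], z>0
p=dict(np.load(sys.argv[1])); C,ok=cloud(p)
c0=np.array([.570,.0255])
d=np.hypot(C[...,0]-c0[0],C[...,1]-c0[1]); h=C[...,2]
sp=ok&(d<.02)&(h>.0815)&(h<.09); print("spindle top",sp.sum(),np.median(C[sp],0), "mean",C[sp].mean(0))
m=ok&(d<.12)&(h>.006)&(h<.014); r=cv2.minAreaRect(C[m][:,:2].astype(np.float32)*1000); print("foot",m.sum(),r,np.median(h[m]))
# housing+foot
ho=ok&(d<.06)&(h>.036)&(h<.0415); 
cr=ok&(d<.03)&(h>.072)&(h<.079); print("crown",cr.sum(),np.median(h[cr])); 
ce=cv2.minEnclosingCircle(C[cr][:,:2].astype(np.float32)*1000);print(ce)
foot=np.array(r[0])/1000
for c in (foot,np.array(ce[0])/1000):
    th=np.arctan2(C[...,1]-c[1],C[...,0]-c[0]); rr=np.hypot(C[...,0]-c[0],C[...,1]-c[1])
    q=cr&(rr>.014)&(rr<.0215); e=np.exp(6j*th[q]).mean(); print(c,"slot angle mod60",(np.degrees(np.angle(-e))/6)%60,abs(e))
    hx=ok&(h>.05)&(h<.07)&(rr<.03)
    print("hex rect",cv2.minAreaRect(C[hx|cr][:,:2].astype(np.float32)*1000))
E
python3 geo.py pics/w3.png.npz
```

```text
spindle top 452 [0.5721 0.026  0.0844] mean [0.5718 0.0263 0.0843]
foot 4805 ((571.6849365234375, 26.32598876953125), (110.92613220214844, 120.61602020263672), 70.00472259521484) 0.009270625438488667
crown 506 0.07522394273012153
((571.84814453125, 26.40957260131836), 22.23629379272461)
[0.5717 0.0263] slot angle mod60 37.812831394962004 0.6273765126449184
hex rect ((571.5916137695312, 25.779403686523438), (51.609825134277344, 46.41032028198242), 68.04786682128906)
[0.5718 0.0264] slot angle mod60 37.94976862878917 0.6254840739641411
hex rect ((571.5916137695312, 25.779403686523438), (51.609825134277344, 46.41032028198242), 68.04786682128906)
```

```bash
python3 -c "
from workcell import bot
o=bot.get_obs();print(o['time'],o['q'],o['ee_pos'],o['tcp_rot'])"
```

```text
3.85 [  0.62862556  -2.99802386   1.99895075  94.99458389   0.43969854
 179.95150551] [0.49167623 0.00758194 0.23138532] [-1.79560304e+02 -2.76287402e-03  6.77118625e-01]
```

Call:
play_rows(targets=[{"linear": [3, 1, 0], "delta_rot": [0, 0, 0.14], "grip": 0}, {"linear": [8, 1.5, -5], "delta_rot": [0, 0, 0.28], "grip": 0}, {"linear": [8, 1.5, -8], "delta_rot": [0, 0, 0.42], "grip": 0}, {"linear": [8, 1.5, -10], "delta_rot": [0, 0, 0.56], "grip": 0}, {"linear": [8, 1.5, -10], "delta_rot": [0, 0, 0.7], "grip": 0}, {"linear": [8, 1.5, -10], "delta_rot": [0, 0, 0.84], "grip": 0}, {"linear": [8, 1.5, -10], "delta_rot": [0, 0, 0.98], "grip": 0}, {"linear": [8, 1.5, -10], "delta_rot": [0, 0, 1.12], "grip": 0}, {"linear": [8, 1.5, -10], "delta_rot": [0, 0, 1.26], "grip": 0}, {"linear": [8, 1.5, -10], "delta_rot": [0, 0, 1.4], "grip": 0}])

```text
time: 4.85
ee_pos: [0.5717, 0.0226, 0.1312]
tcp_rot: [-179.5, 0.0, 81.2]
wrist_force: [-0.3, -0.6, -1.0]
opening: 0.0852
grasp_force: 0.0
```

Call:
play_rows(targets=[{"linear": [0, 0, 0], "delta_rot": [0, 0, 0.14], "grip": 0}, {"linear": [0, 0, 0], "delta_rot": [0, 0, 0.28], "grip": 0}, {"linear": [0, 0, 0], "delta_rot": [0, 0, 0.42], "grip": 0}, {"linear": [0, 0, 0], "delta_rot": [0, 0, 0.56], "grip": 0}, {"linear": [0, 0, 0], "delta_rot": [0, 0, 0.7], "grip": 0}, {"linear": [0, 0, 0], "delta_rot": [0, 0, 0.8], "grip": 0}, {"linear": [0, 0, 0], "delta_rot": [0, 0, 0.8], "grip": 0}, {"linear": [0, 0, 0], "delta_rot": [0, 0, 0.8], "grip": 0}])

```text
time: 5.65
ee_pos: [0.5716, 0.023, 0.1312]
tcp_rot: [-179.5, -0.0, 126.6]
wrist_force: [0.4, 0.2, -0.6]
opening: 0.085
grasp_force: 0.0
```

```bash
python3 look.py pics/w4.png cross_hole crown_top nut_slot; python3 geo.py pics/w4.png.npz
```

```text
t 5.65 [0.5716 0.023  0.1312] [-179.5431   -0.0025  126.6179] cam [0.5312 0.0776 0.2731]
cross_hole [260.9 209.3] 0.68 [0.5736 0.0266 0.072 ]
nut_slot [244.  229.8] 0.55 [0.5732 0.0067 0.072 ]
spindle top 889 [0.5713 0.0275 0.0844] mean [0.5713 0.0274 0.0842]
foot 7756 ((571.7982788085938, 26.675704956054688), (110.39756774902344, 120.258056640625), 69.86199951171875) 0.00923300206047259
crown 1059 0.07511467955006723
((571.9069213867188, 26.32789421081543), 22.3956356048584)
[0.5718 0.0267] slot angle mod60 38.04615808001664 0.6021543822817991
hex rect ((570.8368530273438, 27.94219970703125), (46.114803314208984, 48.536495208740234), 36.053443908691406)
[0.5719 0.0263] slot angle mod60 38.11955596207065 0.5957164556399722
hex rect ((570.8368530273438, 27.94219970703125), (46.114803314208984, 48.536495208740234), 36.053443908691406)
```

Call:
play_rows(targets=[{"linear": [0, 0.35, 0], "delta_rot": [0.005, -0.006, 0.026], "grip": 0}, {"linear": [0, 0.35, -3], "delta_rot": [0.005, -0.006, 0.026], "grip": 0}, {"linear": [0, 0.35, -6], "delta_rot": [0.005, -0.006, 0.026], "grip": 0}, {"linear": [0, 0.35, -8.5], "delta_rot": [0.005, -0.006, 0.026], "grip": 0}, {"linear": [0, 0.35, -8.5], "delta_rot": [0.005, -0.006, 0.026], "grip": 0}, {"linear": [0, 0.35, -8.5], "delta_rot": [0.005, -0.006, 0.026], "grip": 0}])

```text
time: 6.45
ee_pos: [0.5714, 0.0274, 0.0468]
tcp_rot: [-180.0, -0.0, 128.4]
wrist_force: [0.5, 0.2, 0.7]
opening: 0.0856
grasp_force: 0.0
```

Call:
play_rows(force=40, targets=[{"linear": [0, 0, 0], "delta_rot": [0, 0, 0], "grip": 90}, {"linear": [0, 0, 0], "delta_rot": [0, 0, 0], "grip": 160}, {"linear": [0, 0, 0], "delta_rot": [0, 0, 0], "grip": 160}, {"linear": [0, 0, 0], "delta_rot": [0, 0, 0], "grip": 160}, {"linear": [0, 0, 0], "delta_rot": [0, 0, 0], "grip": 160}, {"linear": [0, 0, 0], "delta_rot": [0, 0, 0], "grip": 160}])

```text
time: 7.05
ee_pos: [0.5725, 0.0275, 0.0478]
tcp_rot: [179.9, 0.1, 128.4]
wrist_force: [0.5, 1.9, 5.8]
opening: 0.0451
grasp_force: 42.5
```

```bash
cat > st.py <<'E'
from workcell import bot
import numpy as np
np.set_printoptions(precision=4,suppress=True)
o=bot.get_obs()
for k in('time','ee_pos','tcp_rot','wrist_force','torque','opening','grasp_force','q'):print(k,o[k])
E
python3 st.py
```

```text
time 7.05
ee_pos [0.5725 0.0275 0.0478]
tcp_rot [179.862    0.0571 128.3658]
wrist_force [0.5281 1.9378 5.8442]
torque [ 0.2413 -0.0035 -0.0703]
opening 0.04512718762357803
grasp_force 42.50250099143159
q [ 2.7344  8.4053 -6.4893 74.96    0.034  54.3685]
```

Call:
play_rows(force=60, targets=[{"linear": [0, 0, 0], "delta_rot": [0, 0, 0], "grip": 80}, {"linear": [0, 0, 0.3], "delta_rot": [0, 0, 0], "grip": 80}, {"linear": [0, 0, 0.3], "delta_rot": [0, 0, 0], "grip": 160}, {"linear": [0, 0, 0.3], "delta_rot": [0, 0, 0], "grip": 160}, {"linear": [0, 0, 0.3], "delta_rot": [0, 0, 0], "grip": 160}, {"linear": [0, 0, 0.3], "delta_rot": [0, 0, 0], "grip": 160}, {"linear": [0, 0, 0.3], "delta_rot": [0, 0, 0], "grip": 160}])

```text
time: 7.75
ee_pos: [0.5723, 0.0277, 0.0503]
tcp_rot: [179.9, 0.0, 128.4]
wrist_force: [1.3, 3.0, 5.3]
opening: 0.0441
grasp_force: 61.2
```

```bash
python3 st.py
```

```text
time 7.75
ee_pos [0.5723 0.0277 0.0503]
tcp_rot [179.8819   0.0162 128.3743]
wrist_force [1.3277 2.9926 5.2581]
torque [ 0.4624 -0.089  -0.0464]
opening 0.04413908946719161
grasp_force 61.16510138497688
q [ 2.7432  8.3559 -6.2697 75.269   0.0556 54.369 ]
```

Call:
play_rows(targets=[{"linear": [0, 0, 0], "delta_rot": [0, 0, -0.07], "grip": 160}, {"linear": [0, 0, 0], "delta_rot": [0, 0, -0.14], "grip": 160}, {"linear": [0, 0, 0], "delta_rot": [0, 0, -0.21], "grip": 160}, {"linear": [0, 0, 0], "delta_rot": [0, 0, -0.28], "grip": 160}])

```text
time: 8.15
ee_pos: [0.5727, 0.028, 0.0503]
tcp_rot: [179.8, -0.0, 112.2]
wrist_force: [3.1, 4.2, 3.6]
opening: 0.0445
grasp_force: 61.0
```

```bash
python3 st.py
```

```text
time 8.15
ee_pos [0.5727 0.028  0.0503]
tcp_rot [179.817   -0.03   112.1853]
wrist_force [3.0589 4.1869 3.6261]
torque [ 0.7656 -0.7705  0.0518]
opening 0.044468735360028294
grasp_force 61.03204920538701
q [ 2.7531  8.3573 -6.2644 75.2158  0.0892 70.5679]
```

Call:
play_rows(targets=[{"linear": [0, 0, 0], "delta_rot": [0, 0, -0.05], "grip": 160}, {"linear": [0, 0, 0], "delta_rot": [0, 0, -0.1], "grip": 160}, {"linear": [0, 0, 0], "delta_rot": [0, 0, -0.15], "grip": 160}, {"linear": [0, 0, 0], "delta_rot": [0, 0, -0.2], "grip": 160}])

```text
time: 8.55
ee_pos: [0.5731, 0.0281, 0.0503]
tcp_rot: [179.8, -0.1, 100.8]
wrist_force: [4.5, 4.2, 2.7]
opening: 0.0446
grasp_force: 61.0
```

```bash
python3 st.py
```

```text
time 8.55
ee_pos [0.5731 0.0281 0.0503]
tcp_rot [179.7837  -0.06   100.8248]
wrist_force [4.4879 4.1848 2.7084]
torque [ 0.8574 -1.1169  0.6134]
opening 0.04456305040455973
grasp_force 60.99110322771594
q [ 2.7621  8.3642 -6.2565 75.1735  0.0897 81.9376]
```

Call:
play_rows(targets=[{"linear": [0, 0, 0], "delta_rot": [0, 0, -0.07], "grip": 160}, {"linear": [0, 0, 0], "delta_rot": [0, 0, -0.14], "grip": 160}, {"linear": [0, 0, 0], "delta_rot": [0, 0, -0.21], "grip": 160}, {"linear": [0, 0, 0], "delta_rot": [0, 0, -0.28], "grip": 160}, {"linear": [0, 0, 0], "delta_rot": [0, 0, -0.35], "grip": 160}, {"linear": [0, 0, 0], "delta_rot": [0, 0, -0.42], "grip": 160}, {"linear": [0, 0, 0], "delta_rot": [0, 0, -0.48], "grip": 160}, {"linear": [0, 0, 0], "delta_rot": [0, 0, -0.535], "grip": 160}, {"linear": [0, 0, 0], "delta_rot": [0, 0, -0.535], "grip": 160}, {"linear": [0, 0, 0], "delta_rot": [0, 0, -0.535], "grip": 160}])

```text
time: 9.55
ee_pos: [0.5741, 0.028, 0.0504]
tcp_rot: [179.7, -0.2, 70.3]
wrist_force: [10.8, 3.0, -1.1]
opening: 0.0446
grasp_force: 61.1
```

```bash
python3 st.py; python3 look.py pics/w5.png nut_slot; python3 geo.py pics/w5.png.npz
```

```text
time 9.55
ee_pos [0.5741 0.028  0.0504]
tcp_rot [179.7295  -0.2012  70.2532]
wrist_force [10.7688  3.0232 -1.1333]
torque [ 0.8696 -2.1891  0.2531]
opening 0.044577865445012146
grasp_force 61.130599536700174
q [  2.754    8.3751  -6.2393  75.0587   0.0823 112.5014]
t 9.55 [0.5741 0.028  0.0504] [179.7295  -0.2012  70.2532] cam [0.5944 0.091  0.1925]
spindle top 1981 [0.5727 0.0284 0.0845] mean [0.5726 0.0281 0.0843]
foot 9979 ((572.1707763671875, 27.237564086914062), (108.69540405273438, 120.07550048828125), 70.05415344238281) 0.009307292615350626
crown 2923 0.07526359725966306
((572.0947875976562, 31.22719955444336), 27.507186889648438)
[0.5722 0.0272] slot angle mod60 40.3191267145847 0.5749119148384046
hex rect ((570.4370727539062, 29.63302230834961), (46.19392776489258, 54.434486389160156), 43.258514404296875)
[0.5721 0.0312] slot angle mod60 37.96856634779499 0.26243318473286814
hex rect ((570.0018920898438, 30.09551239013672), (46.19392776489258, 55.704586029052734), 43.258514404296875)
```

Call:
play_rows(targets=[{"linear": [0, 0, 0], "delta_rot": [0, 0, 0], "grip": 0}, {"linear": [0, 0, 0], "delta_rot": [0, 0, 0], "grip": 0}, {"linear": [0, 0, 0], "delta_rot": [0, 0, 0], "grip": 0}, {"linear": [0, 0, 0], "delta_rot": [0, 0, 0], "grip": 0}, {"linear": [0, 0, 4], "delta_rot": [0, 0, 0], "grip": 0}, {"linear": [0, 0, 8], "delta_rot": [0, 0, 0], "grip": 0}, {"linear": [-4, 0, 11], "delta_rot": [0, 0, 0], "grip": 0}, {"linear": [-4, -3, 13], "delta_rot": [0, 0, 0], "grip": 0}, {"linear": [-4, -3, 13], "delta_rot": [0, 0, 0], "grip": 0}, {"linear": [-4, -3, 13], "delta_rot": [0, 0, 0], "grip": 0}])

```text
time: 10.65
ee_pos: [0.5317, -0.003, 0.1794]
tcp_rot: [180.0, -0.0, 70.1]
wrist_force: [0.0, 0.2, -0.3]
opening: 0.0855
grasp_force: 0.0
```

```bash
python3 look.py pics/w6.png nut_slot cross_hole; python3 geo.py pics/w6.png.npz; python3 -c "
import cv2
im=cv2.imread('pics/w6.png');cv2.imwrite('pics/w6c.png',cv2.resize(im[100:260,170:370],None,fx=3.7,fy=3.7,interpolation=cv2.INTER_CUBIC))"
```

```text
t 10.65 [ 0.5317 -0.003   0.1794] [179.9622  -0.0396  70.1286] cam [0.5529 0.06   0.3214]
nut_slot [276.5 162. ] 0.66 [0.5576 0.0157 0.072 ]
cross_hole [291.  143.1] 0.89 [0.5745 0.0269 0.072 ]
spindle top 636 [0.5716 0.0268 0.0844] mean [0.5717 0.0267 0.0843]
foot 6187 ((571.470703125, 26.169368743896484), (109.95936584472656, 120.5018310546875), 69.91082763671875) 0.009281479879947374
crown 716 0.07526961957858433
((571.9668579101562, 26.404558181762695), 22.250059127807617)
[0.5715 0.0262] slot angle mod60 40.88121564415718 0.630216734092882
hex rect ((571.876953125, 26.210891723632812), (46.27159118652344, 51.91432189941406), 41.155513763427734)
[0.572  0.0264] slot angle mod60 40.93784006714287 0.6319606901077051
hex rect ((571.876953125, 26.210891723632812), (46.27159118652344, 51.91432189941406), 41.155513763427734)
```

View pics/w6c.png

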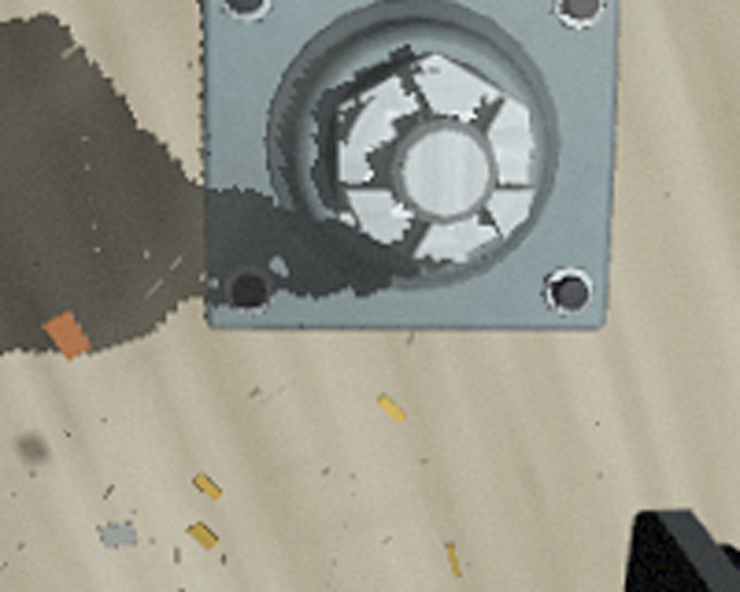

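```bash
cat > pin.py <<'E'
import sys; sys.argv[1:]=sys.argv[1:] or ["pics/w1.png.npz"]
f=sys.argv[1:]
import io,contextlib
with contextlib.redirect_stdout(io.StringIO()):
    from geo import cloud
import numpy as np,cv2
for n in f:
    p=dict(np.load(n)); C,ok=cloud(p); d=np.hypot(C[...,0]-.517,C[...,1]+.19); h=C[...,2]
    for lo,hi in((.027,.040),):
        m=ok&(d<.03)&(h>lo)&(h<hi); print(n,m.sum(),C[m].mean(0),cv2.minAreaRect(C[m][:,:2].astype(np.float32)*1000))
    s=ok&(h>.012)&(h<.027)&(C[...,0]>.542)&(C[...,0]<.60)&(abs(C[...,1]+.186)<.02)
    q=C[s]; c=np.polyfit(q[:,0],q[:,1],1); print("shank",s.sum(),np.degrees(np.arctan(c[0])),np.polyval(c,[.517,.56]),q[:,0].max(),np.percentile(q[:,2],80))
E
python3 pin.py pics/w1.png.npz pics/w2.png.npz
```

```text
pics/w1.png.npz 295 [ 0.5176 -0.1877  0.0329] ((518.6757202148438, -187.6302947998047), (33.06382369995117, 14.802247047424316), 0.06330815702676773)
shank 146 4.114284355336779 [-0.1881 -0.185 ] 0.5798264624251116 0.02244638684335465
pics/w2.png.npz 297 [ 0.5179 -0.1877  0.0329] ((518.8046875, -187.45660400390625), (33.43421173095703, 14.532322883605957), 2.6306262016296387)
shank 146 4.229926752868254 [-0.1881 -0.1849] 0.5800360548600612 0.02248027508907713
```

Call:
play_rows(targets=[{"linear": [-1, -5, 1], "delta_rot": [0, 0, 0.14], "grip": 0}, {"linear": [-1.5, -10, 2], "delta_rot": [0, 0, 0.28], "grip": 0}, {"linear": [-1.5, -14, 2], "delta_rot": [0, 0, 0.42], "grip": 0}, {"linear": [-1.5, -18.5, 2], "delta_rot": [0, 0, 0.56], "grip": 0}, {"linear": [-1.5, -18.5, 2], "delta_rot": [0, 0, 0.7], "grip": 0}, {"linear": [-1.5, -18.5, 0], "delta_rot": [0, 0, 0.84], "grip": 0}, {"linear": [-1.5, -18.5, -2], "delta_rot": [0, 0, 0.98], "grip": 0}, {"linear": [-1.5, -18.5, -4], "delta_rot": [0, 0, 1.12], "grip": 0}, {"linear": [-1.5, -18.5, -4], "delta_rot": [0, 0, 1.26], "grip": 0}, {"linear": [-1.5, -18.5, -4], "delta_rot": [0, 0, 1.4], "grip": 0}])

```text
time: 11.8
ee_pos: [0.516, -0.1869, 0.1371]
tcp_rot: [-180.0, -0.2, 150.8]
wrist_force: [-0.3, 0.2, 0.7]
opening: 0.0851
grasp_force: 0.0
```

Call:
play_rows(targets=[{"linear": [0, 0, 0], "delta_rot": [0, 0, 0.14], "grip": 0}, {"linear": [0, 0, 0], "delta_rot": [0, 0, 0.28], "grip": 0}, {"linear": [0, 0, 0], "delta_rot": [0, 0, 0.42], "grip": 0}, {"linear": [0, 0, 0], "delta_rot": [0, 0, 0.56], "grip": 0}, {"linear": [0, 0, 0], "delta_rot": [0, 0, 0.62], "grip": 0}, {"linear": [0, 0, 0], "delta_rot": [0, 0, 0.62], "grip": 0}, {"linear": [0, 0, 0], "delta_rot": [0, 0, 0.62], "grip": 0}])

```text
time: 12.5
ee_pos: [0.5165, -0.1873, 0.1385]
tcp_rot: [180.0, -0.1, -174.1]
wrist_force: [-0.4, 0.6, -0.2]
opening: 0.0852
grasp_force: 0.0
```

```bash
python3 look.py pics/w7.png pin_head pin_seat; python3 pin.py pics/w7.png.npz
```

```text
t 12.5 [ 0.5165 -0.1873  0.1385] [ 179.9701   -0.0777 -174.1489] cam [ 0.4487 -0.1939  0.2805]
pin_head [197.  69.] 0.8 [ 0.4113 -0.2474  0.017 ]
pin_head [500.6 283.2] 0.7 [0.6152 0.1785 0.017 ]
pin_head [458.8 278.4] 0.7 [0.603  0.0822 0.017 ]
pin_seat [507.9 258.2] 0.96 [0.5739 0.1678 0.02  ]
pin_seat [208.3 112.7] 0.94 [ 0.4499 -0.233   0.02  ]
pin_seat [254.  232.1] 0.71 [ 0.556  -0.1821  0.02  ]
pics/w7.png.npz 547 [ 0.516  -0.1875  0.0327] ((518.3202514648438, -187.42025756835938), (32.87785720825195, 14.615434646606445), 1.8173720836639404)
shank 219 3.4706140828621144 [-0.1873 -0.1847] 0.5795881659373652 0.02223697134905117
```

Call:
play_rows(force=40, targets=[{"linear": [0.05, -0.04, -4], "delta_rot": [0, 0, -0.034], "grip": 60}, {"linear": [0.05, -0.04, -8], "delta_rot": [0, 0, -0.034], "grip": 100}, {"linear": [0.05, -0.04, -12], "delta_rot": [0, 0, -0.034], "grip": 100}, {"linear": [0.05, -0.04, -13], "delta_rot": [0, 0, -0.034], "grip": 100}, {"linear": [0.05, -0.04, -13], "delta_rot": [0, 0, -0.034], "grip": 100}, {"linear": [0.05, -0.04, -13], "delta_rot": [0, 0, -0.034], "grip": 255}, {"linear": [0.05, -0.04, -13], "delta_rot": [0, 0, -0.034], "grip": 255}, {"linear": [0.05, -0.04, -13], "delta_rot": [0, 0, -0.034], "grip": 255}, {"linear": [0.05, -0.04, -13], "delta_rot": [0, 0, -0.034], "grip": 255}, {"linear": [0.05, -0.04, -13], "delta_rot": [0, 0, -0.034], "grip": 255}])

```text
time: 13.65
ee_pos: [0.5183, -0.1886, 0.0115]
tcp_rot: [-179.9, 0.2, -176.0]
wrist_force: [0.0, 0.6, 7.2]
opening: 0.0131
grasp_force: 40.0
```

```bash
python3 st.py
```

```text
time 13.65
ee_pos [ 0.5183 -0.1886  0.0115]
tcp_rot [-179.9151    0.1709 -176.0093]
wrist_force [0.0143 0.5776 7.1855]
torque [ 0.042   0.13   -0.0373]
opening 0.013093419148717245
grasp_force 40.000938177108765
q [-19.9909   6.6025 -12.5957  70.6111  -0.0081 -23.9815]
```

Call:
play_rows(targets=[{"linear": [0, 0, 2], "delta_rot": [0, 0, 0], "grip": 255}, {"linear": [0, 0, 6], "delta_rot": [0, 0, -0.05], "grip": 255}, {"linear": [-1, 4, 8], "delta_rot": [0, 0, -0.12], "grip": 255}, {"linear": [-2, 8, 8], "delta_rot": [0, 0, -0.2], "grip": 255}, {"linear": [-3, 12, 8], "delta_rot": [0, 0, -0.28], "grip": 255}, {"linear": [-4.2, 16, 8], "delta_rot": [0, 0, -0.36], "grip": 255}, {"linear": [-4.2, 20, 8], "delta_rot": [0, 0, -0.42], "grip": 255}, {"linear": [-4.2, 24, 8], "delta_rot": [0, 0, -0.42], "grip": 255}, {"linear": [-4.2, 25, 8], "delta_rot": [0, 0, -0.42], "grip": 255}, {"linear": [-4.2, 25, 8], "delta_rot": [0, 0, -0.42], "grip": 255}])

```text
time: 14.65
ee_pos: [0.4752, 0.063, 0.0899]
tcp_rot: [180.0, 0.0, 160.1]
wrist_force: [-0.6, -1.1, -1.8]
opening: 0.013
grasp_force: 39.2
```

```bash
cat > hand.py <<'E'
from h import *
import sys
np.set_printoptions(precision=4,suppress=True)
o=bot.get_obs(); T=o["ee_pos"]; print("t",o["time"],T,o["tcp_rot"],o["wrist_force"],o["opening"])
ps=[cam(n) for n in("scene","side","wrist")]
for p in ps: save(p,f"pics/{sys.argv[1]}_{p['name']}.png")
# pin direction expected -20
y=np.radians(-20.1); X=np.array([np.cos(y),np.sin(y),0]); Y=np.array([-X[1],X[0],0])
hd=T+np.array([0,0,.0055]); 
for t,g in(("pin_head",hd),("pin_seat",hd+X*.041+[0,0,.003]),("cross_hole",np.array([.5717,.0265,.072]))):
    rs=[]
    for p in ps:
        c=bot.pinpoint(p,t)
        best=None
        for r in c:
            oo,d=ray(p,r["pixel"]); e=np.linalg.norm(np.cross(g-oo,d))
            if e<.02 and (best is None or r["conf"]>best[0]): best=(r["conf"],oo,d,r["pixel"],e)
        if best:
            rs.append(best[1:3]); print(t,p["name"],best[3],round(best[0],2),"off mm",round(best[4]*1e3,1))
    if len(rs)>1:
        x,res=tri(rs); print(t,x,"res",np.round(res,1),"rel to guess (along,left,up) mm",1e3*np.array([(x-g)@X,(x-g)@Y,x[2]-g[2]]))
E
python3 hand.py h1; python3 - <<'E'
import cv2,numpy as np
a=cv2.imread("pics/h1_scene.png")[140:290,160:320];b=cv2.imread("pics/h1_side.png")[110:260,160:320];c=cv2.imread("pics/h1_wrist.png")
c=cv2.resize(c[150:384,130:380],(400,375));a=cv2.resize(a,(400,375))
b=cv2.resize(b,(200,188))
cv2.imwrite("pics/v5.png",np.hstack([a,c]))
E
```

```text
t 14.65 [0.4752 0.063  0.0899] [179.9793   0.0358 160.0853] [-0.5802 -1.0562 -1.7621] 0.01304462896801014
pin_head scene [216.4, 193.1] 0.49 off mm 5.9
pin_head side [221.5, 168.6] 0.55 off mm 8.6
pin_head wrist [254.5, 250.5] 0.77 off mm 1.6
pin_head [0.4765 0.0633 0.0912] res [6.2 6.6 2. ] rel to guess (along,left,up) mm [ 1.1993  0.6954 -4.197 ]
pin_seat scene [242.2, 191.0] 0.63 off mm 17.3
pin_seat side [232.4, 166.8] 0.62 off mm 6.0
pin_seat wrist [253.5, 315.6] 0.66 off mm 2.4
pin_seat [0.5177 0.0458 0.0989] res [12.3  9.5  5.8] rel to guess (along,left,up) mm [ 4.901  -1.5553  0.4989]
cross_hole scene [258.5, 201.3] 0.7 off mm 8.1
cross_hole side [256.1, 180.2] 0.92 off mm 3.1
cross_hole [0.5709 0.0394 0.0604] res [3. 3.] rel to guess (along,left,up) mm [ -5.1805  11.8424 -11.5517]
```

View pics/v5.png

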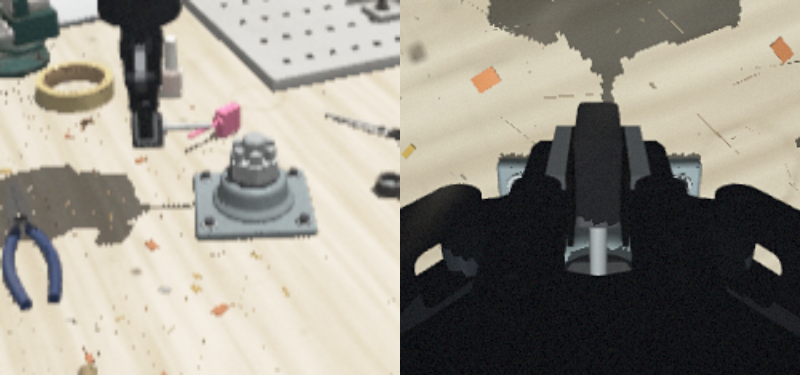

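Call:
play_rows(targets=[{"linear": [-0.03, -0.07, -1.5], "delta_rot": [0, 0, 0], "grip": 255}, {"linear": [-0.03, -0.07, -2.6], "delta_rot": [0, 0, 0], "grip": 255}, {"linear": [-0.03, -0.07, -2.6], "delta_rot": [0, 0, 0], "grip": 255}, {"linear": [-0.03, -0.07, -2.6], "delta_rot": [0, 0, 0], "grip": 255}, {"linear": [-0.03, -0.07, -2.6], "delta_rot": [0, 0, 0], "grip": 255}])

```text
time: 15.75
ee_pos: [0.4748, 0.0612, 0.0635]
tcp_rot: [180.0, -0.0, 159.9]
wrist_force: [0.5, -0.1, -1.2]
opening: 0.0137
grasp_force: 39.2
```

```bash
cat > rel.py <<'E'
from workcell import bot
import numpy as np
o=bot.get_obs();T=o["ee_pos"];y=np.radians(-20.1);X=np.array([np.cos(y),np.sin(y)]);Y=np.array([-X[1],X[0]])
A=np.array([.5735,.0262]);d=T[:2]-A;f=o["wrist_force"]
print("t",o["time"],"along,left mm",1e3*d@X,1e3*d@Y,"z",T[2]*1e3,"rot",o["tcp_rot"],"F along,left,up",f[:2]@X,f[:2]@Y,f[2])
E
python3 rel.py
python3 - <<'E'
from h import *
p=[cam("side"),cam("scene")]
for q in p: save(q,f"pics/i1_{q['name']}.png")
a=p[0]["color"][135:215,195:305];b=p[1]["color"][150:230,195:305]
cv2.imwrite("pics/v6.png",np.hstack([cv2.resize(k,None,fx=3.6,fy=3.6,interpolation=cv2.INTER_CUBIC) for k in(a,b)])[:,:,::-1])
E
```

```text
t 15.75 along,left mm -104.69616791500592 -1.01789166249634 z 63.47599902032164 rot [ 1.79995629e+02 -3.39754311e-03  1.59934411e+02] F along,left,up 0.47752136307312076 0.07875576274332594 -1.1638796610919122
```

View pics/v6.png

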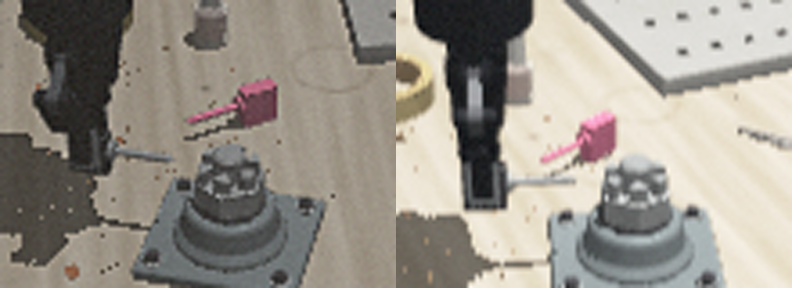

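Call:
play_rows(targets=[{"linear": [0.03, 0.09, 0], "delta_rot": [0, 0, 0], "grip": 255}, {"linear": [0.5, -0.08, 0], "delta_rot": [0, 0, 0], "grip": 255}, {"linear": [0.97, -0.25, 0], "delta_rot": [0, 0, 0], "grip": 255}, {"linear": [1.44, -0.42, 0], "delta_rot": [0, 0, 0], "grip": 255}, {"linear": [1.91, -0.59, 0], "delta_rot": [0, 0, 0], "grip": 255}, {"linear": [2.38, -0.77, 0], "delta_rot": [0, 0, 0], "grip": 255}, {"linear": [2.38, -0.77, 0], "delta_rot": [0, 0, 0], "grip": 255}, {"linear": [2.38, -0.77, 0], "delta_rot": [0, 0, 0], "grip": 255}])

```text
time: 16.65
ee_pos: [0.4985, 0.0534, 0.0632]
tcp_rot: [-180.0, -0.0, 159.9]
wrist_force: [-0.1, 0.1, -1.6]
opening: 0.0131
grasp_force: 39.2
```

```bash
python3 rel.py
```

```text
t 16.65 along,left mm -79.77822478868579 -0.25458634259163415 z 63.15151867065805 rot [-1.79988419e+02 -3.65893175e-02  1.59918271e+02] F along,left,up -0.10583615352359906 0.10044824304114683 -1.595709705468818
```

Call:
play_rows(targets=[{"linear": [0.29, -0.08, 0.03], "delta_rot": [0, 0, 0], "grip": 255}, {"linear": [0.57, -0.18, 0.03], "delta_rot": [0, 0, 0], "grip": 255}, {"linear": [0.76, -0.25, 0.03], "delta_rot": [0, 0, 0], "grip": 255}, {"linear": [0.85, -0.28, 0.03], "delta_rot": [0, 0, 0], "grip": 255}, {"linear": [0.95, -0.32, 0.03], "delta_rot": [0, 0, 0], "grip": 255}])

```text
time: 17.15
ee_pos: [0.5081, 0.0502, 0.0636]
tcp_rot: [-180.0, -0.0, 159.9]
wrist_force: [-0.2, 0.2, -1.3]
opening: 0.0132
grasp_force: 39.2
```

```bash
python3 rel.py
```

```text
t 17.15 along,left mm -69.68624622924109 0.06322336073013643 z 63.56723385305309 rot [-1.79995295e+02 -1.70048692e-02  1.59927208e+02] F along,left,up -0.201837367956331 0.10498424856483646 -1.3074862442294064
```

Call:
play_rows(targets=[{"linear": [0.38, -0.14, 0], "delta_rot": [0, 0, 0], "grip": 255}, {"linear": [0.75, -0.27, 0], "delta_rot": [0, 0, 0], "grip": 255}, {"linear": [1.13, -0.41, 0], "delta_rot": [0, 0, 0], "grip": 255}, {"linear": [1.5, -0.55, 0], "delta_rot": [0, 0, 0], "grip": 255}, {"linear": [1.88, -0.69, 0], "delta_rot": [0, 0, 0], "grip": 255}, {"linear": [2.25, -0.82, 0], "delta_rot": [0, 0, 0], "grip": 255}, {"linear": [2.25, -0.82, 0], "delta_rot": [0, 0, 0], "grip": 255}])

```text
time: 17.85
ee_pos: [0.5309, 0.0419, 0.0635]
tcp_rot: [-180.0, -0.0, 159.9]
wrist_force: [0.1, 0.4, -1.4]
opening: 0.0133
grasp_force: 39.2
```

```bash
python3 rel.py
```

```text
t 17.85 along,left mm -45.35956957379723 0.0857635221531267 z 63.49610655997474 rot [-1.79994764e+02 -1.33649476e-02  1.59912138e+02] F along,left,up -0.060996922155082164 0.416483131113752 -1.3504883495542503
```

Free so far. I'll push gently to home, about 5.5 mm more, and stop on contact.

Call:
play_rows(targets=[{"linear": [0.14, -0.05, 0], "delta_rot": [0, 0, 0], "grip": 255}, {"linear": [0.28, -0.1, 0], "delta_rot": [0, 0, 0], "grip": 255}, {"linear": [0.42, -0.15, 0], "delta_rot": [0, 0, 0], "grip": 255}, {"linear": [0.47, -0.17, 0], "delta_rot": [0, 0, 0], "grip": 255}, {"linear": [0.47, -0.17, 0], "delta_rot": [0, 0, 0], "grip": 255}])

```text
time: 18.35
ee_pos: [0.5351, 0.0404, 0.0636]
tcp_rot: [-180.0, -0.0, 159.9]
wrist_force: [-0.3, -0.6, -0.8]
opening: 0.0134
grasp_force: 39.3
```

```bash
python3 rel.py
```

```text
t 18.35 along,left mm -40.888536954614665 0.1241186307594354 z 63.55057473687974 rot [-1.79995727e+02 -2.69605000e-02  1.59928474e+02] F along,left,up -0.05134249638621421 -0.7058802161271229 -0.8411655434032854
```

Call:
play_rows(targets=[{"linear": [0.07, -0.03, 0], "delta_rot": [0, 0, 0], "grip": 255}, {"linear": [0.14, -0.05, 0], "delta_rot": [0, 0, 0], "grip": 255}, {"linear": [0.14, -0.05, 0], "delta_rot": [0, 0, 0], "grip": 255}])

```text
time: 18.65
ee_pos: [0.5357, 0.0402, 0.0636]
tcp_rot: [-180.0, -0.1, 159.9]
wrist_force: [-5.9, 2.1, 2.4]
opening: 0.0135
grasp_force: 39.7
```

```bash
python3 rel.py
```

```text
t 18.65 along,left mm -40.30418752403456 0.15790546364265345 z 63.56152025145481 rot [-1.79997300e+02 -1.29984141e-01  1.59947983e+02] F along,left,up -6.225032059047592 -0.06246631255132323 2.359439468550426
```

Call:
play_rows(targets=[{"linear": [0.05, -0.02, 0], "delta_rot": [0, 0, 0], "grip": 255}, {"linear": [0.1, -0.03, 0], "delta_rot": [0, 0, 0], "grip": 255}, {"linear": [0.1, -0.03, 0], "delta_rot": [0, 0, 0], "grip": 255}])

```text
time: 18.95
ee_pos: [0.5359, 0.0401, 0.0635]
tcp_rot: [-180.0, -0.2, 160.0]
wrist_force: [-10.8, 4.9, 5.2]
opening: 0.0133
grasp_force: 40.1
```

```bash
python3 rel.py
```

```text
t 18.95 along,left mm -40.09792070377265 0.14103756365031456 z 63.54011827676134 rot [-179.99094287   -0.22263549  159.95839654] F along,left,up -11.860273244977586 0.9136249569668767 5.213696281808127
```

Call:
play_rows(force=20, targets=[{"linear": [-0.1, 0.04, 0], "delta_rot": [0, 0, 0], "grip": 255}, {"linear": [-0.14, 0.05, 0], "delta_rot": [0, 0, 0], "grip": 255}, {"linear": [-0.14, 0.05, 0], "delta_rot": [0, 0, 0], "grip": 255}])

```text
time: 19.25
ee_pos: [0.5357, 0.0402, 0.0636]
tcp_rot: [-180.0, -0.1, 159.9]
wrist_force: [-5.7, 1.7, 1.5]
opening: 0.0132
grasp_force: 39.6
```

```bash
python3 rel.py
```

```text
t 19.25 along,left mm -40.36676405411122 0.18849009208729273 z 63.569449526784716 rot [-1.79993817e+02 -7.59739186e-02  1.59942939e+02] F along,left,up -5.936721366510836 -0.3119209236692721 1.4817358723861491
```

Call:
play_rows(targets=[{"linear": [0, 0, 0], "delta_rot": [0, 0, 0], "grip": 120}, {"linear": [0, 0, 0], "delta_rot": [0, 0, 0], "grip": 60}, {"linear": [0, 0, 0], "delta_rot": [0, 0, 0], "grip": 60}, {"linear": [0, 0, 0], "delta_rot": [0, 0, 0], "grip": 60}, {"linear": [0, 0, 2], "delta_rot": [0, 0, 0], "grip": 60}, {"linear": [0, 0, 5], "delta_rot": [0, 0, 0], "grip": 60}, {"linear": [-3, 1, 9], "delta_rot": [0, 0, 0], "grip": 60}, {"linear": [-6, 2, 12], "delta_rot": [0, 0, 0], "grip": 60}, {"linear": [-6, 2, 12], "delta_rot": [0, 0, 0], "grip": 60}])

```text
time: 20.15
ee_pos: [0.4756, 0.0609, 0.1888]
tcp_rot: [179.8, 0.3, 160.0]
wrist_force: [2.2, -0.5, 0.2]
opening: 0.0654
grasp_force: 0.0
```

```bash
python3 rel.py; python3 - <<'E'
from h import *
np.set_printoptions(precision=4,suppress=True)
p=[cam("side"),cam("wrist")]
for t,z in(("pin_head",.069),("polish_pot",0),("lacquer_bottle",0)):
  for q in p:
    for r in bot.pinpoint(q,t)[:3]: print(t,q["name"],np.round(r["pixel"]),round(r["conf"],2),atz(q,r["pixel"],z))
a=p[0]["color"][135:225,195:305];b=p[1]["color"][150:384,120:406]
cv2.imwrite("pics/v7.png",np.hstack([cv2.resize(k,(396,324),interpolation=cv2.INTER_CUBIC) for k in(a,b)])[:,:,::-1])
E
```

```text
t 20.15 along,left mm -103.82949569872866 -1.034876167698564 z 188.78334515644468 rot [179.81453781   0.32149719 159.97816274] F along,left,up 2.235037406570213 0.2701398834595178 0.2333308542547461
pin_head side [245. 178.] 0.59 [0.5412 0.0453 0.069 ]
pin_head side [267. 165.] 0.59 [0.6039 0.0974 0.069 ]
pin_head side [197. 284.] 0.5 [ 0.4205 -0.2896  0.069 ]
pin_head wrist [257. 250.] 0.83 [0.5327 0.0437 0.069 ]
pin_head wrist [ 29. 213.] 0.68 [ 0.4119 -0.1903  0.069 ]
pin_head wrist [379. 249.] 0.66 [0.5793 0.1616 0.069 ]
polish_pot side [305. 267.] 0.56 [ 0.6578 -0.2103  0.    ]
polish_pot wrist [131. 346.] 0.6 [ 0.6672 -0.2177  0.    ]
lacquer_bottle wrist [442. 192.] 0.65 [0.5808 0.2892 0.    ]
```

View pics/v7.png

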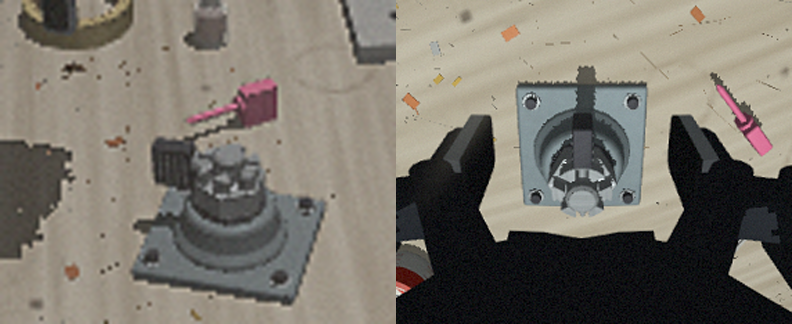

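```bash
python3 -c "
from workcell import bot
print(bot.job_done())"
```

```text
the job is handed in; nothing more can be done
None
```

I tightened the nut until it bit and stopped at the first slot in line with the cross hole (about 1° off). The pin is through slot and hole with its shoulder against the crown, head on the robot's side, and let go; pot and bottle look unmoved. I handed the job in at about 20 s, and no verdict came back.

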